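Clamp the bean canister shut

ROBOT

A 6-joint arm with a two-finger parallel gripper is mounted at the origin on a cart in front of the work surface, level with it; the furniture and walls round the work are solid. World frame = base frame: x ahead of the robot, y to its left, z up, the work surface at z = 0. Lengths are in m, angles in rad, forces in N, time in s.
With the tool pointing down it reaches from about 0.4 to 0.825 m from the base axis. Payload 7 kg.
Tool frame: the origin (TCP) lies at the very end of the fingers, on their centre line; the grasp point (between the pads) lies 19 mm behind it; z points along the fingers, x is the direction in which the jaws open and shut, and the axes are right-handed (so a half turn about z gives the same grasp; the last joint's range is limited). The gripper opens to 85 mm and grips with 20 to 120 N. Pads are 22 mm wide; open, the fingers measure 114 mm over their backs; the gripper's body (76 mm by 85 mm) begins 54 mm behind the grasp point. The pads swing forward as they close: fully open they stand 13 mm farther back than shut.
Start: joints at [1.389, 0.359, 0.012, 0, -1.224, -0.288], TCP at [0.306, 0.602, 0.197] pointing down, gripper open.
Joint ranges: [-3.07, 3.07], [-1.43, 2.12], [-1.02, 1.25], [-3.03, 1.67], [-3.05, -0], [-3.03, 3.03]. Speed limits (rad/s): [2.39, 2.39, 3.01, 3.14, 3.14, 3.14].

INTERFACE

Orientations are given as a unit quaternion [x, y, z, w].
In Python, from cell import manip gives the robot as it stands.
- The arm moves only by the tool jog_arm, never from a script. Its argument "plan" is text: rows parted by semicolons, each of 7 numbers parted by spaces: the shift along the tool's x, y, z in cm, then the turn, a rotation vector about the tool's x, y, z in degrees, then the finger opening in cm, from 0 to 8.54. In form: tx ty tz ax ay az grip; .... A call has 1 to 20 rows; each row shifts and turns the commanded pose from where the row before left it, along the tool's axes as they then stand; what a row does not reach is not made up. A row lasts 1/10 s, in which the tool goes at most 50 mm and 8.59 degrees, less where a joint would pass 70% of its speed; a pose out of reach is approached as far as the arm can. A call with a gripper value outside its range is refused whole. The fingers move at their own pace and stop on an object; the grip force is fixed at half the most. Time passes only in rows, so rows that do not move let the fingers close. It gives the time, the measured TCP pose, the force and the opening at its end, in the units of the state.
- manip.observe(): the state, without advancing time (a new reading comes with each control period).
- manip.grab_frame(name): name is "scene" or "side" or "wrist"; returns a dict with "color" (420x560x3 uint8, red, green, blue), "K" (3x3 intrinsics, pixels), "dist" ([k1, k2, p1, p2, k3] as OpenCV has them; the pictures are not rectified), "rvec" (rotation vector, rad) and "tvec" (3), from world to camera coordinates, as OpenCV has them. Camera axes: x right, y down, z forward; pixel columns grow to the right and rows downward; lengths in m; the calibration is good to about 2 mm. A picture is of the moment at which its call begins. There is no depth.
- manip.sign_off(): hands the job in, once; it reports no verdict.
Trained networks look in a picture, given as the dict that the camera call returned (one of the last four; its "shot" number tells which), for a name from the list of things; names that differ only in an ending like _2 or _b are one class to them, and where a whole thing is asked for, a point or a joint stands for the part that bears it (a point fixed in the world has none). Each returns a list of dicts, best first, with "score" (0 to 1); they miss things now and then, are a little off and sometimes report something else, mostly with a low value. They report only what shows in the picture. A call takes as long as a camera call. They do not tell look-alikes from the thing itself.
- manip.recognise(thing, picture): "pixel" ([column, row] in pixels, amid what is visible of it).
- manip.masks_of(thing, picture): "region" (420x560 bool, what is visible of it) and "pixel" ([column, row] in pixels, amid what is visible of it).
The state is a dict: "clock": time; "q": joint angles; "joint_vel": joint speeds; "joint_efforts": joint torques, N m; "ee_pos": TCP position; "tcp_rot": TCP orientation; "wrist_force": force on the tool from outside, world axes, zero at the start; "moment": the same for the moment, N m; "gripper_width": finger opening in m.
Only numpy, scipy, OpenCV 4.12 (cv2) and the standard library are available. Lean on these libraries where they do the work, as an engineer would, in place of code of your own. Each camera call takes 0.05 s, during which the arm holds its last target.

TASK

Seal the coffee beans in the canister with pushes of the fingertips alone: push the open lid down onto its rubber seal until its catch clicks in under the wire loop, then push the clamp lever at the front down and in, past its dead point, until it snaps home, hanging down along the canister's front. Do not lift, tip or shift the canister, and leave the things standing round it where they are.

Things in the scene. Friction and masses are not known exactly. Their poses are not given: they have to be found in the camera images.
- canister: Loose bean canister, 1.3 to 2.3 kg: graphite cylinder 112 mm across, 130 mm high to its rim, steel lid hinged at the back, steel clasp at the front. Origin: centre of its underside. Its -x axis points to its front (clasp side, roughly towards the robot), +x to the lid hinge, z up. Pushed sideways with more than some 6 to 16 N it slides.
- lid (a joint): Lid angle, rad: 0 shut, grows as the front rises; starts at 0.5 to 0.9. Steel, 116 mm across, 12 mm thick. Its stiff hinge stays where left; 2 N at the front closes it. The catch pushes the loop aside, which springs back over it by 0.03 rad; the lid then rests on the seal at about 0.025. Pressing on is stiff (15 N per mm) and needless: the clamp draws it below 0.01.
- lid_hinge (a point): On the lid's hinge axis (parallel to the canister's y axis), 64 mm behind the canister's centre, 134 mm above its underside.
- lid_front (a point): On the lid's flat top face, 18 mm in from its front edge, 104 mm from the hinge axis and 8 mm above it when shut; moves with the lid. A good place to push.
- catch (a point): Seat on the lid's front catch where the loop's bar lies when hooked: 134 mm in front of the hinge axis, moves with the lid; axes as the canister's when the lid is shut. Catch 19 mm wide, bevelled below; a lip just in front of the seat rises 3 mm above it and keeps the bar on.
- loop_bar (a point): Middle of the wire loop's top bar (3.4 mm wire, loop 29 mm wide, 52 mm long). The lever carries the loop 11.5 mm from its pivot; a weak spring leans it inward on two ears of the canister, so no one need touch it. Hooked: the bar is above the catch's seat and behind its lip.
- lever (a joint): Clamp lever angle, rad: 0 locked, handle hanging down along the front, 0.10 off vertical; grows as it swings out and up; starts at 2.05 to 2.25, handle pointing up and forward (level at 1.47). It stays where left above 1.1; below that it resists, up to 3 N at the handle's end, and let go before about 0.4 springs back to 1.1. Dead point 0.26; pushed past it to 0.2 it snaps to 0.
- lever_pivot (a point): Middle of the lever's pivot pin, parallel to the canister's y axis, 73.5 mm in front of the canister's centre, 100 mm above its underside.
- lever_tip (a point): The rolled end of the lever handle, 53.5 mm from the pivot; the steel handle is a plate 18.5 mm wide and 3 mm thick, 7 mm at the rolled end. Moves with the lever.
- scoop: Loose blue plastic measuring scoop, 88 x 36 x 26 mm, lying to one side of the canister; bystander. Origin under its middle.
- cup: Loose white porcelain espresso cup, 61 x 79 x 56 mm, on the other side of the canister; bystander. Origin under its middle.
- tamper: Loose coffee tamper, steel base 58 mm, 94 mm high, standing at the robot's right; bystander. Origin under its middle.
- timer: Loose white kitchen timer, 58 x 64 x 16 mm, at the robot's left front; bystander. Origin under its middle.
There are look-alikes about, which are no part of the job. What is shaped like the canister but green is not meant.

How it is judged:
On the way, in this order (a step that is already met when the one before it is completed fails the run):
1. the lid is down on its seal and the wire loop's bar lies over its catch (value of joint lid below 0.05 rad and x of loop_bar in the frame of catch above -0.003 m and z of loop_bar in the frame of catch above -0.003 m and value of joint lever above 1.2 rad), for 0.2 s.
2. the lever has gone over its dead point and lies locked, the lid drawn down (x of loop_bar in the frame of catch above -0.003 m and z of loop_bar in the frame of catch above -0.003 m and value of joint lever below 0.08 rad and value of joint lid below 0.014 rad), for 0.2 s.
At the end, for the whole second after the job is handed in: Lever locked (under 0.06 rad), the loop's bar over the lid's catch (at most 3 mm below or in front of its seat), lid drawn down (under 0.014 rad); canister upright and at rest within 30 mm of its start; scoop, cup, tamper and timer within 20 mm of theirs (x of loop_bar in the frame of catch above -0.003 m and z of loop_bar in the frame of catch above -0.003 m and value of joint lever below 0.06 rad and value of joint lid below 0.014 rad and angle between canister's own z axis and vertical below 0.05 rad and height (world z) of canister below 0.006 m and distance of canister from where it was at the start of the episode below 0.03 m and linear speed of canister below 0.02 m/s and distance of each of scoop, cup, tamper, timer from where it was at the start of the episode below 0.02 m); the robot touches nothing.
It fails at once if the canister is lifted or tipped (height (world z) of canister above 0.01 m or angle between canister's own z axis and vertical above 0.12 rad).
It fails at once if the canister is pushed more than 30 mm from its place (distance of canister from where it was at the start of the episode above 0.03 m).
It fails at once if a bystander (scoop, cup, tamper, timer) is lifted or moved more than 20 mm (distance of any of scoop, cup, tamper, timer from where it was at the start of the episode above 0.02 m).
It also fails if it takes over 45 s, if anything falls off the work surface, if the arm or the gripper's body presses on something with over 40 N, if the wrist force passes 120 N, or if a joint passes its speed limit or range.

## Working session

There is one attempt and no reset: what is moved stays moved. The work goes in short steps, Python scripts to look and compute and a tool call to move; the robot and the scene stay as the last step left them, time stands still between calls to the robot, and variables do not carry over. Pictures are saved under pics/ and viewed, and the job is handed in when it is done.

Besides the shell and the picture viewer there is one more tool, called after "Call:" as name(argument=value, ...) on one line, values as JSON. jog_arm: Moves the arm, as the interface text tells. Its arguments: {"type":"object","properties":{"plan":{"type":"string"}},"required":["plan"]}

```bash
ls; mkdir -p pics; python3 - <<'E'
from cell import manip
import cv2
print(manip.observe())
for n in ["scene","side","wrist"]:
    f=manip.grab_frame(n)
    cv2.imwrite(f"pics/{n}0.png",f["color"][:,:,::-1])
    print(n,f["K"],f["dist"],f["rvec"],f["tvec"],f["shot"])
    for t in ["canister","lid_front","loop_bar","lever_tip","lever_pivot","lid_hinge","catch","scoop","cup","tamper","timer"]:
        print(t,[(round(d["score"],2),[round(float(x),1) for x in d["pixel"]]) for d in manip.recognise(t,f)][:4])
E
```

```text
pics
{'clock': 0.0, 'q': array([ 1.38909431e+00,  3.59382545e-01,  1.10476693e-02, -3.47430866e-04,
       -1.22409677e+00, -2.88079591e-01]), 'joint_vel': array([ 0.00086751,  0.00188631, -0.00067181,  0.00027334, -0.00202692,
        0.00050734]), 'joint_efforts': array([ 2.93734383e-04, -5.83326817e+01,  2.93429875e+01,  6.93676919e+00,
       -5.89060161e-03,  3.71286660e-06]), 'ee_pos': array([0.30536354, 0.60136861, 0.19636216]), 'tcp_rot': array([-5.23069097e-01,  8.52289871e-01, -4.98903177e-04, -6.68085775e-04]), 'wrist_force': array([-0.22644551,  0.63570162,  0.18851985]), 'moment': array([0.09130134, 0.03362971, 0.04720618]), 'gripper_width': 0.0850562787533394}
scene [[443.40027571   0.         279.7540216 ]
 [  0.         443.40027571 212.1020851 ]
 [  0.           0.           1.        ]] [-0.02532094  0.          0.          0.          0.        ] [ 1.99242856 -1.09803224  0.53955359] [-0.24680978  0.37395828  0.94595632] 1
canister [(0.82, [314.5, 202.1]), (0.81, [261.7, 236.1])]
lid_front [(0.73, [259.8, 222.8]), (0.56, [313.4, 172.9])]
loop_bar [(0.43, [261.7, 24
[... 662 characters left out ...]
.9, 183.8])]
loop_bar [(0.47, [256.5, 200.0])]
lever_tip [(0.42, [261.0, 205.9])]
lever_pivot [(0.96, [224.5, 211.4])]
lid_hinge [(0.86, [230.1, 213.5])]
catch [(0.86, [217.2, 181.6])]
scoop [(0.71, [222.9, 181.1]), (0.48, [232.9, 270.2])]
cup []
tamper []
timer []
wrist [[297.86445645   0.         279.54080265]
 [  0.         297.86445645 208.34423798]
 [  0.           0.           1.        ]] [-0.00256255  0.          0.          0.          0.        ] [-1.53744314  2.50468074  0.41805732] [ 0.67460552 -0.04270801  0.38041166] 3
canister []
lid_front []
loop_bar []
lever_tip []
lever_pivot []
lid_hinge []
catch [(0.6, [536.9, 16.8])]
scoop []
cup []
tamper []
timer [(0.8, [539.1, 16.1])]
```

View pics/scene0.png

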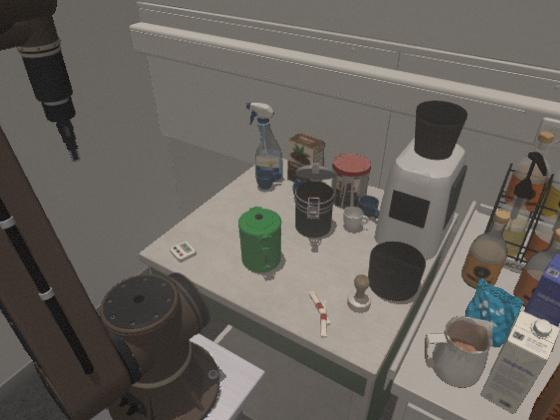

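View pics/side0.png

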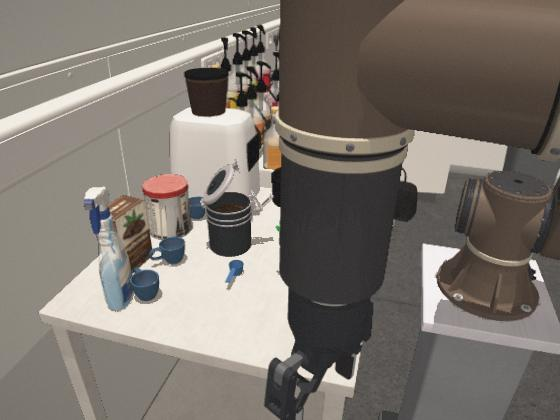

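View pics/wrist0.png

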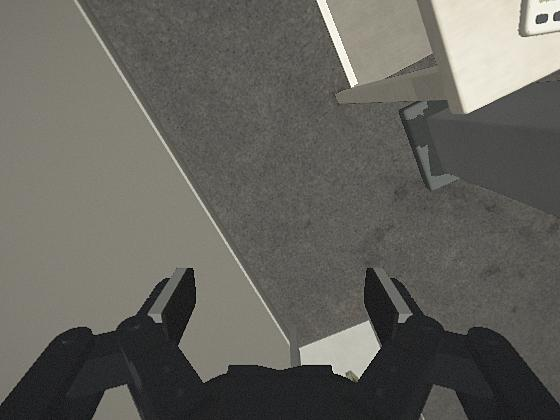

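The scene view shows the graphite canister at about (314,205), with the green look-alike at (261,240). The side view shows the graphite one at (229,222) with its lid raised, to (225,182). Next I zoom in.

```bash
cat > h.py <<'E'
import numpy as np, cv2
def cam(f):
    R,_=cv2.Rodrigues(np.array(f["rvec"],float)); t=np.array(f["tvec"],float).reshape(3)
    return R,t
def ray(f,px):
    R,t=cam(f); u=cv2.undistortPoints(np.array([[px]],float),np.array(f["K"]),np.array(f["dist"]))[0,0]
    d=R.T@np.array([u[0],u[1],1]); return -R.T@t, d/np.linalg.norm(d)
def onz(f,px,z):
    o,d=ray(f,px); return o+d*(z-o[2])/d[2]
def proj(f,P):
    p,_=cv2.projectPoints(np.array(P,float).reshape(-1,3),np.array(f["rvec"],float),np.array(f["tvec"],float),np.array(f["K"]),np.array(f["dist"])); return p[:,0]
def tri(rs):
    A=0;b=0
    for o,d in rs:
        M=np.eye(3)-np.outer(d,d);A=A+M;b=b+M@o
    return np.linalg.solve(A,b)
E
python3 - <<'E'
from cell import manip
import cv2,pickle,numpy as np
from h import *
F={}
for n in ["scene","side"]:
    f=manip.grab_frame(n);F[n]=f
    m=manip.masks_of("canister",f)
    for d in m: 
        ys,xs=np.where(d["region"]); print(n,d["score"],xs.min(),xs.max(),ys.min(),ys.max())
    f["masks"]=[d["region"] for d in m]
pickle.dump(F,open("F0.pkl","wb"))
a=F["scene"]["color"][140:280,230:400,::-1]; cv2.imwrite("pics/sz.png",cv2.resize(a,None,fx=4,fy=4,interpolation=cv2.INTER_CUBIC))
a=F["side"]["color"][140:300,140:300,::-1]; cv2.imwrite("pics/dz.png",cv2.resize(a,None,fx=3.7,fy=3.7,interpolation=cv2.INTER_CUBIC))
for n in F: 
    R,t=cam(F[n]); print(n,-R.T@t)
s=F["scene"]
for nm,p,z in [("canbase",(313,232),0),("cup",(352.8,220),.025),("tamper",(360,302),.0),("timer",(184,250),.01),("green",(261,264),0)]: print(nm,onz(s,p,z))
print("scoop",onz(F["side"],(235,270),.012),"canbase",onz(F["side"],(230,250),0))
E
```

```text
scene 0.71 238 281 207 272
side 0.76 201 271 162 256
scene [-0.31118356 -0.49503981  0.86815528]
side [0.26953333 0.91933183 0.65258132]
canbase [ 0.6225469  -0.01749047  0.        ]
cup [ 0.71110965 -0.10692502  0.025     ]
tamper [ 0.4411456  -0.25541976  0.        ]
timer [0.34282548 0.25287372 0.01      ]
green [0.42186386 0.03797725 0.        ]
scoop [0.59063176 0.11497477 0.012     ] canbase [0.6394301 0.0214099 0.       ]
```

View pics/sz.png

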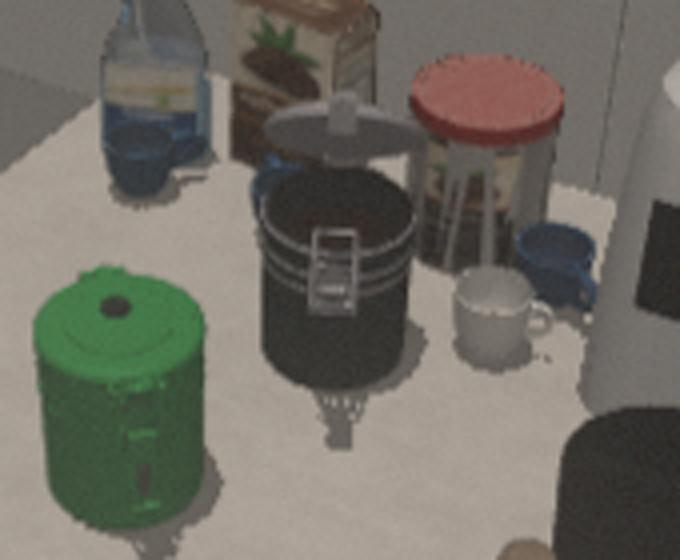

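View pics/dz.png

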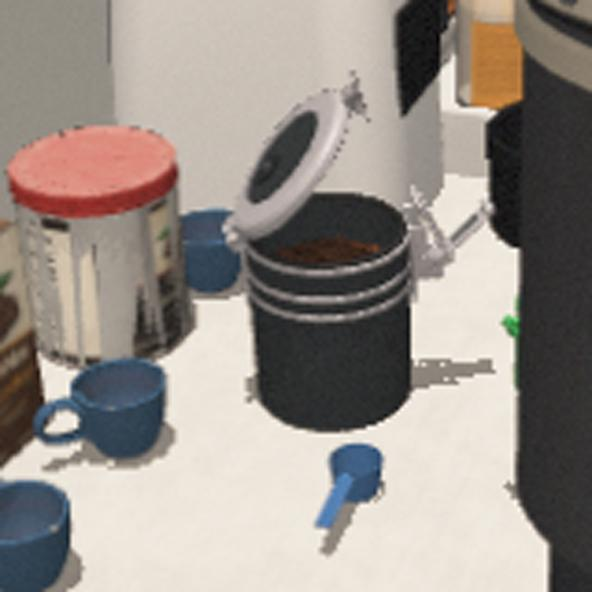

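```bash
cat > fit.py <<'E'
import pickle,numpy as np
from h import *
from scipy.optimize import least_squares
F=pickle.load(open("F0.pkl","rb")); S,D=F["scene"],F["side"]
sz=lambda u,v:np.array([230+u/4-.4,140+v/4-.4]); dz=lambda u,v:np.array([140+u/3.7-.4,140+v/3.7-.4])
def pts(p):
    x,y,yaw,lid,lev=p
    c,s=np.cos(yaw),np.sin(yaw)
    W=lambda q:np.array([x+c*q[0]-s*q[1],y+s*q[0]+c*q[1],q[2]])
    def L(r,h): # lid coordinates: r forward of hinge, h up
        return W([.064-r*np.cos(lid)+h*np.sin(lid)*1,0,.134+r*np.sin(lid)+h*np.cos(lid)])
    a=lev+.10
    return dict(hinge=W([.064,0,.134]),catch=L(.134,0.0),front=L(.104,.008),piv=W([-.0735,0,.1]),
      tip=W([-.0735-.0535*np.sin(a),0,.1-.0535*np.cos(a)]),cen=np.array([x,y,0]))
th=np.linspace(0,2*np.pi,200)
def circ(p,z,r=.056): return np.stack([p[0]+r*np.cos(th),p[1]+r*np.sin(th),0*th+z],1)
def res(p):
    P=pts(p);r=[]
    for f,l,rr,b in [(S,sz(262,330)[0],sz(407,330)[0],sz(335,387)[1]),(D,dz(254,350)[0],dz(411,350)[0],dz(333,431)[1])]:
        q=proj(f,circ(p,.05)); r+=[q[:,0].min()-l,q[:,0].max()-rr]
        q=proj(f,circ(p,0)); r+=[q[:,1].max()-b]
    r+=list(proj(S,P["catch"])[0]-sz(344,104)); r+=list(proj(D,P["catch"])[0]-dz(355,97))
    r+=list(proj(D,P["hinge"])[0]-dz(232,235))
    r+=list(proj(D,P["tip"])[0]-dz(487,210)); r+=list(proj(S,P["tip"])[0]-sz(332,308))
    return r
if __name__=="__main__":
    s=least_squares(res,[.63,0,0,.7,2.1],loss="soft_l1")
    print(s.x); print(np.round(res(s.x),1))
    for k,v in pts(s.x).items(): print(k,v.round(4),proj(S,v)[0].round(1),proj(D,v)[0].round(1))
E
python3 fit.py
```

```text
[ 6.48725369e-01 -8.34336907e-04  4.83020350e-01  8.32802053e-01
  2.11494141e+00]
[-0.4  0.2  0.9 -1.  -0.3  0.9 -0.1  0.   0.9 -2.6 -0.4 -0.4  1.4  0.7
  0.7 -2. ]
hinge [0.7054 0.0289 0.134 ] [314.6 178.2] [201.9 202.7]
catch [ 0.6256 -0.013   0.2331] [315.5 165.6] [236.5 163.2]
front [ 0.6487 -0.0009  0.2163] [315.4 165.9] [226.  170.4]
piv [ 0.5836 -0.035   0.1   ] [313.2 214.5] [256.4 209.6]
tip [ 0.5457 -0.0548  0.1321] [313.3 214.6] [272.7 197.1]
cen [ 0.6487 -0.0008  0.    ] [312.4 225.6] [229.7 245. ]
```

```bash
python3 - <<'E'
from cell import manip
from h import *
from scipy.spatial.transform import Rotation as Ro
f=manip.grab_frame("wrist"); o=manip.observe()
R,t=cam(f); T=Ro.from_quat(o["tcp_rot"]).as_matrix()
print("cam in tool",T.T@(-R.T@t-o["ee_pos"])," axes",(T.T@R.T).round(2)); print(T.round(3))
E
```

```text
cam in tool [ 1.51885061e-04 -8.31662959e-02 -1.75976717e-01]  axes [[ 1.   -0.    0.  ]
 [-0.    0.95  0.33]
 [-0.   -0.33  0.95]]
[[-0.453 -0.892 -0.   ]
 [-0.892  0.453 -0.   ]
 [ 0.    -0.    -1.   ]]
```

Call:
jog_arm(plan="0 0 -1 0 0 8.4 0; 0 0 -1 0 0 8.4 0; 0 0 -1 0 0 8.4 0; 0 0 -1 0 0 8.4 0; 0 0 -1 0 0 8.4 0; 0 0 -1 0 0 8.4 0; 0 0 -1 0 0 8.4 0; 0 0 -1 0 0 8.4 0; 0 0 -1 0 0 8.4 0; 0 0 -1 0 0 8.4 0; 0 0 -1 0 0 8.4 0; 0 0 -1 0 0 8.4 0; 0 0 -1 0 0 8.4 0; 0 0 -1 0 0 8.4 0; 0 0 -1 0 0 7.8 0; 0 0 -1 0 0 0 0")

```text
clock: 3.65
ee_pos: [0.3056, 0.6018, 0.3578]
tcp_rot: [0.518, 0.855, -0.0, 0.0]
wrist_force: [-0.1, 0.2, -0.5]
gripper_width: 0.0002
```

Call:
jog_arm(plan="-2 0 0 0 0 0 0; -4 0 0 0 0 0 0; -4 0 0 0 0 0 0; -4 0 0 0 0 0 0; -4 0 0 0 0 0 0; -4 0 0 0 0 0 0; -4 0 0 0 0 0 0; -4 0 0 0 0 0 0; -4 0 0 0 0 0 0; -4 0 0 0 0 0 0; -4 0 0 0 0 0 0; -4 0 0 0 0 0 0; -4 0 0 0 0 0 0; -4 0 0 0 0 0 0; -4 0 0 0 0 0 0; -4 0 0 0 0 0 0; -4 0 0 0 0 0 0; -3 0 0 0 0 0 0; 0 -4 0 0 0 0 0; 0 -4 0 0 0 0 0")

```text
clock: 5.65
ee_pos: [0.5546, -0.048, 0.3549]
tcp_rot: [0.516, 0.856, -0.001, -0.001]
wrist_force: [0.1, 0.5, 1.5]
gripper_width: -0.0003
```

```bash
python3 - <<'E'
from cell import manip
import pickle
from h import *
o=manip.observe(); print(o["ee_pos"],o["q"],o["tcp_rot"])
F={}
for n in ["wrist","scene","side"]:
    f=manip.grab_frame(n);F[n]=f
    cv2.imwrite(f"pics/{n}1.png",f["color"][:,:,::-1])
    for t in ["lid_front","loop_bar","lever_tip","catch","lever_pivot","lid_hinge"]:
        print(n,t,[(round(d["score"],2),[round(float(x),1) for x in d["pixel"]]) for d in manip.recognise(t,f)][:4])
pickle.dump(F,open("F1.pkl","wb"))
E
```

```text
[ 0.55455218 -0.04802992  0.35493969] [ 2.65308077e-01  1.03194682e-01  2.77499036e-02 -1.06643975e-04
 -1.49951525e+00 -1.35052176e+00] [ 0.51637238  0.85636162 -0.00146811 -0.00147701]
wrist lid_front [(0.97, [263.4, 268.3]), (0.79, [388.0, 127.9])]
wrist loop_bar [(0.65, [367.8, 77.4]), (0.49, [350.1, 221.1]), (0.47, [280.6, 205.2])]
wrist lever_tip [(0.76, [364.0, 75.7]), (0.71, [280.0, 180.8])]
wrist catch [(0.84, [252.1, 266.3]), (0.74, [391.6, 129.2]), (0.62, [195.7, 20.7])]
wrist lever_pivot [(0.87, [383.2, 127.5])]
wrist lid_hinge [(0.95, [276.7, 229.6]), (0.89, [385.6, 125.0]), (0.71, [259.3, 263.5])]
scene lid_front [(0.85, [260.6, 223.8]), (0.69, [313.3, 171.1])]
scene loop_bar [(0.62, [270.8, 241.2]), (0.4, [317.7, 198.1])]
scene lever_tip [(0.51, [264.7, 256.6])]
scene catch [(0.78, [317.8, 168.9]), (0.63, [261.1, 221.4])]
scene lever_pivot [(0.88, [258.8, 240.8]), (0.63, [316.5, 202.4])]
scene lid_hinge [(0.88, [311.7, 200.2]), (0.66, [258.1, 238.0])]
side lid_front [(0.76, [220.5, 183.4]), (0.71, [301.4, 221.6])]
side loop_bar [(0.63, [258.7, 201.3])]
side lever_tip [(0.66, [262.4, 202.6])]
side catch [(0.89, [215.3, 183.4]), (0.76, [304.5, 222.5])]
side lever_pivot [(0.78, [306.6, 244.9])]
side lid_hinge [(0.67, [303.0, 244.4]), (0.64, [229.3, 212.1])]
```

View pics/wrist1.png

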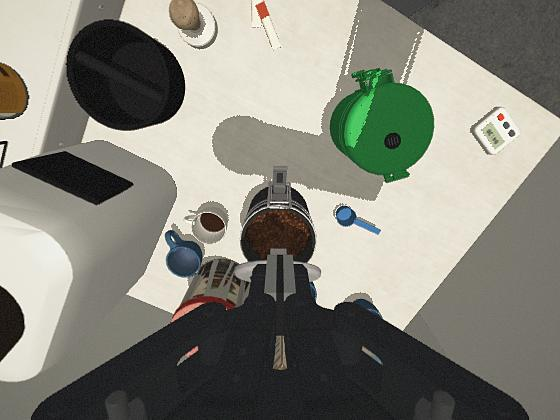

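View pics/scene1.png

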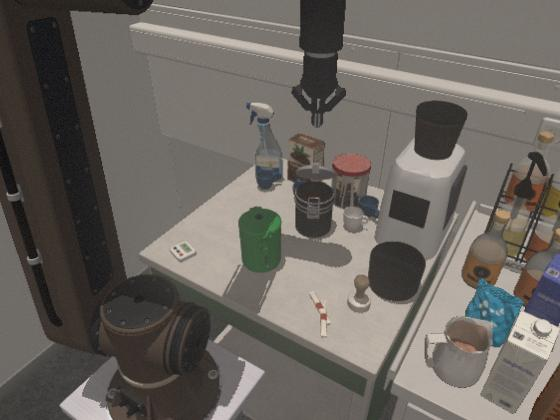

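View pics/side1.png

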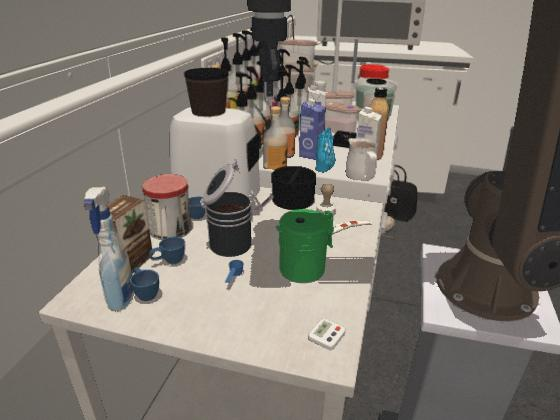

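The wrist view shows the open canister, with its rim about (243..315, 190..262) and the lever tip near (280,168). The yaw agrees with my estimate. I'll refine the fit using this view.

```bash
python3 - <<'E'
import pickle,cv2
from h import *
import fit
F=pickle.load(open("F1.pkl","rb"));f=F["wrist"]
im=f["color"][140:300,200:360,::-1].copy()
p=[6.48725369e-01,-8.34336907e-04,4.83020350e-01,8.32802053e-01,2.11494141e+00]
a=cv2.resize(im,None,fx=3.7,fy=3.7,interpolation=cv2.INTER_CUBIC)
b=a.copy()
for k,v in fit.pts(p).items():
    q=proj(f,v)[0]; c=((q-[200,140]+.5)*3.7).astype(int); cv2.circle(b,tuple(map(int,c)),3,(0,0,255),-1); print(k,q.round(1),c)
for z in (0,.13):
    q=((proj(f,fit.circ(p,z))-[200,140]+.5)*3.7).astype(int); cv2.polylines(b,[q.reshape(-1,1,2).astype(np.int32)],True,(0,255,255),1)
cv2.imwrite("pics/wz.png",b)
E
```

```text
hinge [277.6 281.3] [289 524]
catch [277.2 260.4] [287 447]
front [277.3 272.9] [287 493]
piv [277.8 188.9] [289 182]
tip [277.7 164.4] [289  91]
cen [278.1 212.8] [290 271]
```

View pics/wz.png

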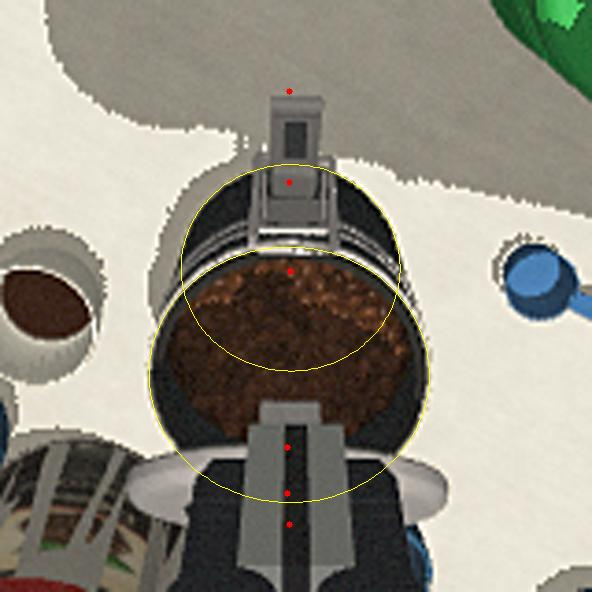

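```bash
cat > fit2.py <<'E'
from fit import *
G=pickle.load(open("F1.pkl","rb"));Wf=G["wrist"]
wz=lambda u,v:np.array([200+u/3.7-.4,140+v/3.7-.4])
def Lp(p,r,h):
    x,y,yaw,lid,lev=p; c,s=np.cos(yaw),np.sin(yaw)
    X=.064-r*np.cos(lid)+h*np.sin(lid)
    return np.array([x+c*X,y+s*X,.134+r*np.sin(lid)+h*np.cos(lid)])
def res2(p):
    P=pts(p);r=[]
    for f,l,rr,b in [(S,sz(262,330)[0],sz(407,330)[0],sz(335,387)[1]),(D,dz(254,350)[0],dz(411,350)[0],dz(333,431)[1])]:
        q=proj(f,circ(p,.05)); r+=[q[:,0].min()-l,q[:,0].max()-rr]
        q=proj(f,circ(p,0)); r+=[q[:,1].max()-b]
    lip=Lp(p,.139,.003)
    r+=list(proj(S,lip)[0]-sz(344,95)); r+=list(proj(D,lip)[0]-dz(358,86)); r+=list(proj(Wf,lip)[0]-wz(290,403))
    r+=list(proj(D,P["hinge"])[0]-dz(232,235))
    r+=list(proj(D,P["tip"])[0]-dz(487,210)); r+=list(proj(Wf,P["tip"])[0]-wz(297,101))
    q=proj(Wf,circ(p,.13,.057)); r+=[q[:,0].min()-wz(155,0)[0],q[:,0].max()-wz(425,0)[0],q[:,1].min()-wz(0,250)[1]]
    return r
s=least_squares(res2,[.63,0,0.4,.7,2.1],loss="soft_l1")
print(s.x); print(np.round(res2(s.x),1))
for k,v in pts(s.x).items(): print(k,v.round(4))
E
python3 fit2.py
```

```text
[ 6.48858360e-01 -1.00212719e-03  4.58172494e-01  7.50620328e-01
  2.20213987e+00]
[-0.4  0.2  0.9 -1.  -0.4  0.9 -0.4  4.7  4.   1.  -0.2  3.5 -0.5 -0.7
  0.5  0.  -0.2  0.2 -2.5  1.6 -1.5]
hinge [0.7063 0.0273 0.134 ]
catch [ 0.6184 -0.016   0.2254]
front [ 0.6429 -0.0039  0.2108]
piv [ 0.5829 -0.0335  0.1   ]
tip [ 0.5472 -0.0511  0.1357]
cen [ 0.6489 -0.001   0.    ]
```

```bash
python3 - <<'E'
import pickle
from h import *
f=pickle.load(open("F1.pkl","rb"))["wrist"]
for P in ([.5546,-.048,.355],[.5546,-.048,.365]): 
    q=proj(f,P)[0];print(q,(q-[200,140]+.5)*3.7)
E
```

```text
[278.89125708 243.32304039] [293.74765118 384.14524944]
[278.86511089 250.30995941] [293.65091028 409.9968498 ]
```

Call:
jog_arm(plan="0 1.5 0 0 0 1.3 0; 0 3 0 0 0 0 0; 0 3 0 0 0 0 0; 0 2.6 0 0 0 0 0; 0 1.5 1 0 0 0 0; 0 0 2 0 0 0 0; 0 0 3 0 0 0 0; 0 0 3 0 0 0 0; 0 0 2 0 0 0 0; 0 0 1 0 0 0 0; 0 0 0 0 0 0 0; 0 0 0 0 0 0 0")

```text
clock: 7.9
ee_pos: [0.6596, 0.0055, 0.2382]
tcp_rot: [0.527, 0.85, 0.0, 0.001]
wrist_force: [0.7, 0.3, 0.6]
gripper_width: -0.0
```

```bash
cat > look.py <<'E'
import sys
from cell import manip
import pickle
from h import *
from scipy.spatial.transform import Rotation as Ro
tag=sys.argv[1]
C=np.array([.6489,-.001]);yaw=.458;c,s=np.cos(yaw),np.sin(yaw)
def canf(p): d=np.array(p[:2])-C; return np.array([c*d[0]+s*d[1],-s*d[0]+c*d[1],p[2]])
if __name__=="__main__":
    o=manip.observe(); T=Ro.from_quat(o["tcp_rot"]).as_matrix()
    Rc=np.array([[c,s,0],[-s,c,0],[0,0,1]])
    print("t",o["clock"],"can XYZ",canf(o["ee_pos"]).round(4),"force can",(Rc@o["wrist_force"]).round(2),"q",o["q"].round(3)); print((Rc@T).round(3))
    bx={"scene":(230,140,400,280),"side":(140,140,300,300)}
    F={}
    for n in sys.argv[2:]:
        f=manip.grab_frame(n);F[n]=f
        a=f["color"][:,:,::-1]
        if n in bx: x0,y0,x1,y1=bx[n]; a=cv2.resize(a[y0:y1,x0:x1],None,fx=3.7,fy=3.7,interpolation=cv2.INTER_CUBIC)
        cv2.imwrite(f"pics/{n}_{tag}.png",a)
    pickle.dump(F,open(f"F_{tag}.pkl","wb"))
E
python3 look.py 2 side scene
```

```text
t 7.9 can XYZ [0.0125 0.0011 0.2382] force can [ 0.73 -0.03  0.57] q [ 3.040e-01  3.120e-01  3.600e-02  1.000e-03 -1.294e+00 -1.414e+00]
[[-0.002  1.     0.001]
 [ 1.     0.002 -0.001]
 [-0.001  0.001 -1.   ]]
```

View pics/side_2.png

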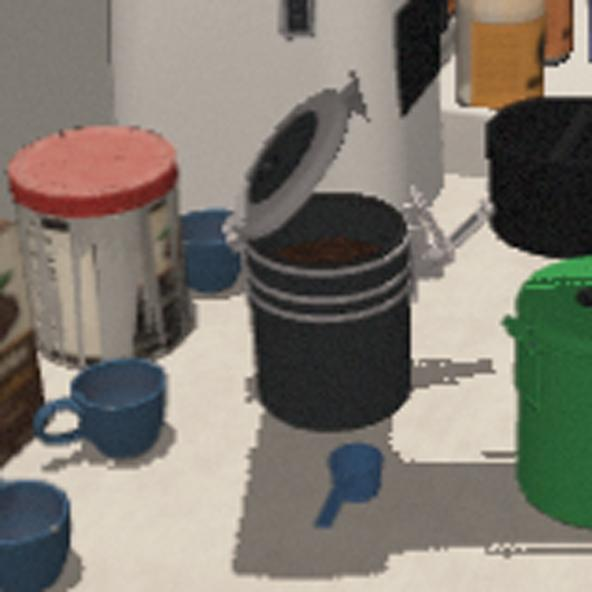

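View pics/scene_2.png

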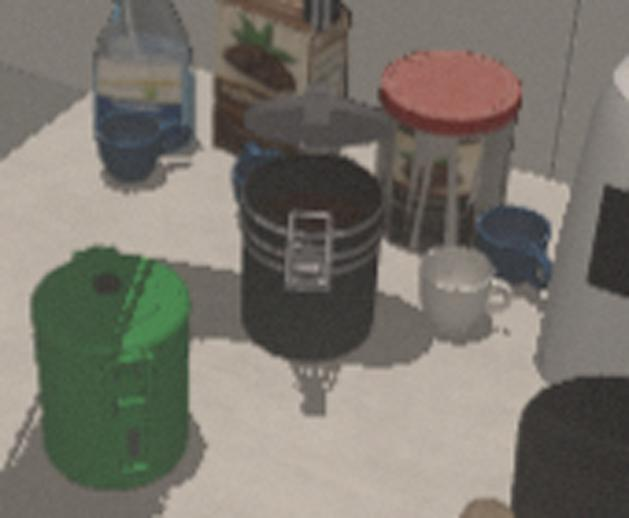

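```bash
python3 - <<'E'
import pickle
from h import *
F=pickle.load(open("F_2.pkl","rb"))
for n,o in (("side",(140,140)),("scene",(230,140))):
    f=F[n]; q=proj(f,[.6596,.0055,.2382])[0]; print(n,q,(q-o+.5)*3.7)
a=F["side"]["color"][0:200,140:300,::-1]; cv2.imwrite("pics/a.png",cv2.resize(a,None,fx=3,fy=3))
a=F["scene"]["color"][0:200,230:400,::-1]; cv2.imwrite("pics/b.png",cv2.resize(a,None,fx=3,fy=3))
E
```

```text
side [220.4146212  162.54514578] [299.38409842  85.26703937]
scene [315.64516886 156.91836571] [318.73712479  64.44795313]
```

View pics/a.png

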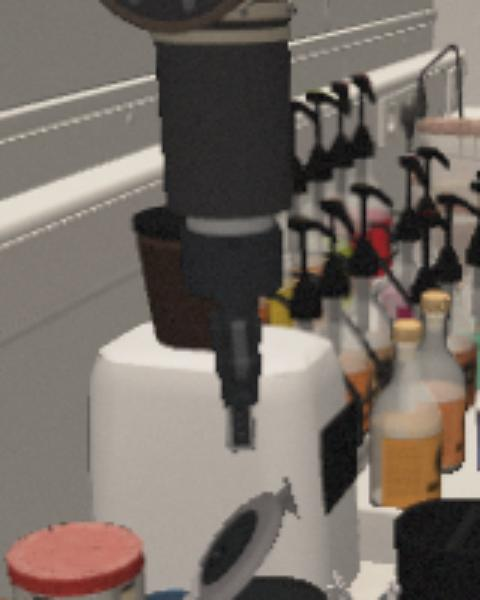

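View pics/b.png

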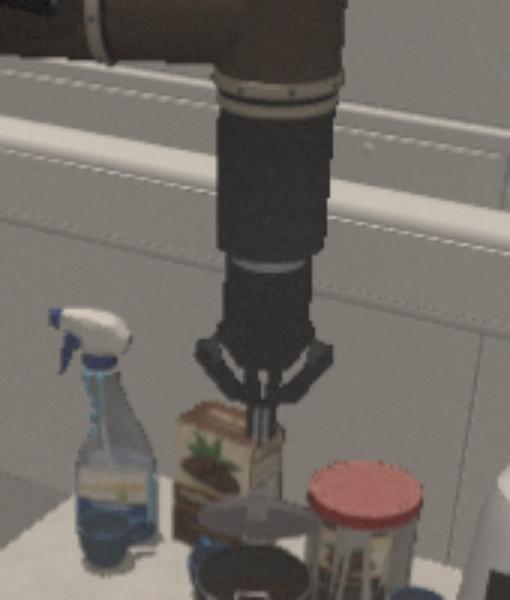

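```bash
python3 look.py 3 side scene wrist; python3 - <<'E'
import pickle
from h import *
F=pickle.load(open("F_3.pkl","rb"))
a=F["side"]["color"][100:220,160:290,::-1]; a=cv2.resize(a,None,fx=5,fy=5)
for z,col in ((.2382,(0,0,255)),(.257,(0,255,0)),(.275,(255,0,0))):
    q=proj(F["side"],[.6596,.0055,z])[0]; cv2.circle(a,tuple(int(v) for v in (q-[160,100]+.5)*5),3,col,-1)
cv2.imwrite("pics/a3.png",a)
E
```

```text
t 8.0 can XYZ [0.0127 0.0011 0.2389] force can [-0.61 -0.08 -0.44] q [ 0.304  0.311  0.037  0.    -1.294 -1.414]
[[-0.002  1.     0.002]
 [ 1.     0.002 -0.001]
 [-0.001  0.002 -1.   ]]
```

View pics/a3.png

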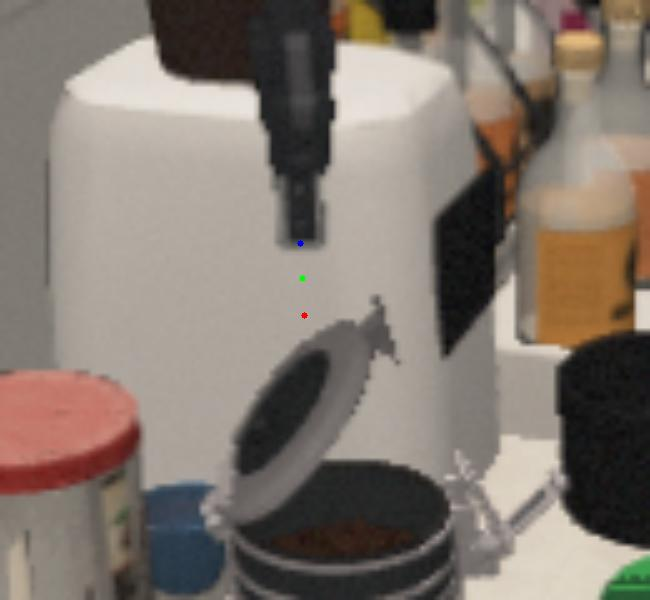

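View pics/wrist_3.png

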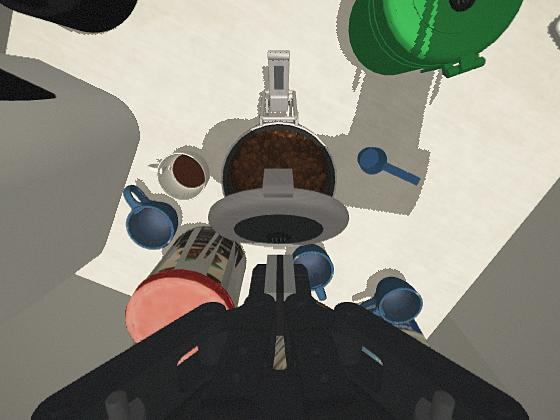

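```bash
python3 - <<'E'
import pickle
from h import *
import fit
F=pickle.load(open("F_3.pkl","rb"))
print(tri([ray(F["side"],(160+301/5-.4,100+245/5-.4)),ray(F["scene"],(230+261/3-.3,440/3-.3))]))
f=F["wrist"]; R,t=cam(f); print("wcam",-R.T@t)
p=[.6489,-.001,.458,.83,2.18]
im=f["color"][:,:,::-1].copy()
for dz,col in ((0,(0,0,255)),(.035,(0,200,0))):
    for z in (.13,):
        q=proj(f,fit.circ(p,z)-[0,0,dz]); cv2.polylines(im,[q.reshape(-1,1,2).astype(np.int32)],True,col,1)
    for k,v in fit.pts(p).items():
        q=proj(f,v-[0,0,dz])[0]; print(k,q); cv2.circle(im,tuple(int(a) for a in q),2,col,-1)
cv2.imwrite("pics/w3.png",cv2.resize(im[20:280,140:420],None,fx=2.5,fy=2.3))
E
```

```text
[0.65977349 0.00376022 0.27267286]
wcam [ 0.58333029 -0.03156784  0.41437454]
hinge [277.96934823 244.09688814]
catch [277.14114862 182.83330247]
front [277.34753702 212.95424668]
piv [278.29529438 104.0699429 ]
tip [278.14765732  52.83325676]
cen [278.58938457 160.18627225]
hinge [278.15300233 230.69698293]
catch [277.55251987 171.15422608]
front [277.68980363 198.35713206]
piv [278.45342343 104.19515302]
tip [278.3486894   58.95150666]
cen [278.6840241  156.13704638]
```

View pics/w3.png

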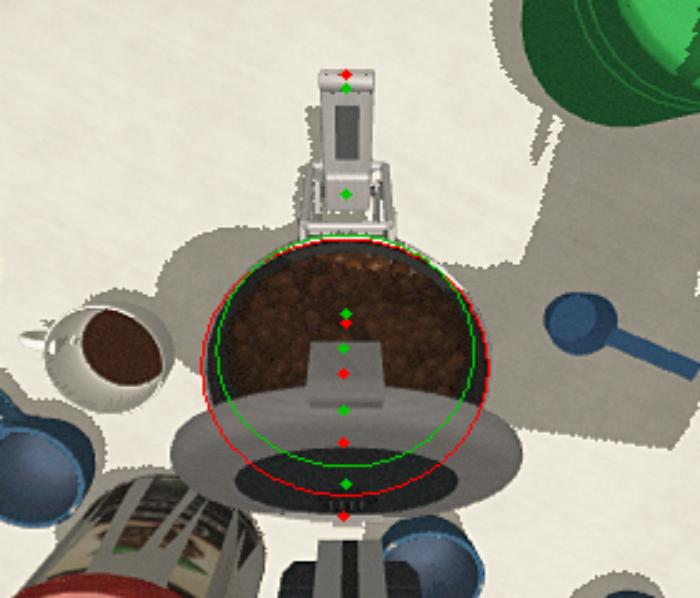

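```bash
python3 - <<'E'
import pickle
from h import *
from cell import manip
from scipy.spatial.transform import Rotation as Ro
F=pickle.load(open("F_3.pkl","rb")); f=F["wrist"]; o=manip.observe()
T=Ro.from_quat(o["tcp_rot"]).as_matrix()
for y in (-.011,0,.011):
  for z in (0,-.01,-.02,-.034): print(y,z,proj(f,o["ee_pos"]+T@[0,y,z])[0].round(0))
a=f["color"][220:400,200:360,::-1]; cv2.imwrite("pics/c.png",cv2.resize(a,None,fx=4,fy=3.3))
E
```

```text
-0.011 0 [279. 227.]
-0.011 -0.01 [279. 234.]
-0.011 -0.02 [279. 241.]
-0.011 -0.034 [279. 252.]
0 0 [279. 243.]
0 -0.01 [279. 250.]
0 -0.02 [279. 258.]
0 -0.034 [279. 270.]
0.011 0 [279. 258.]
0.011 -0.01 [279. 266.]
0.011 -0.02 [279. 274.]
0.011 -0.034 [279. 288.]
```

View pics/c.png

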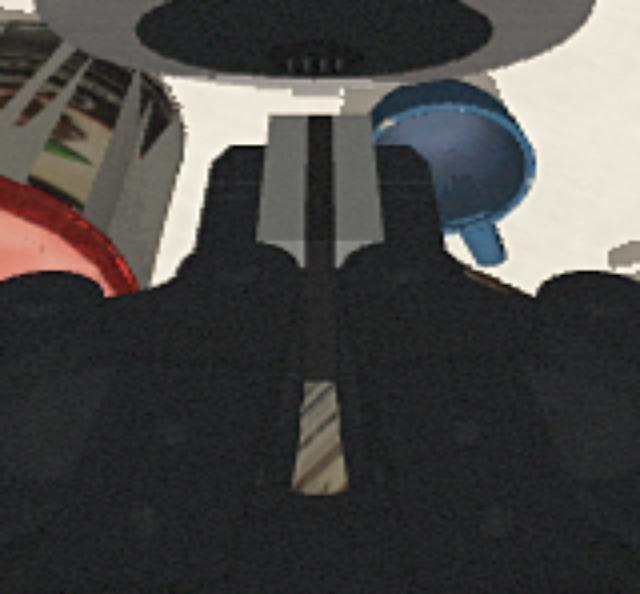

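Call:
jog_arm(plan="0 0 0.5 0 0 0 0; 0 0 0.5 0 0 0 0; 0 0 0.5 0 0 0 0; 0 0 0.5 0 0 0 0; 0 0 0.5 0 0 0 0; 0 0 0.5 0 0 0 0; 0 0 0.5 0 0 0 0; 0 0 0 0 0 0 0")

```text
clock: 8.95
ee_pos: [0.6586, 0.0055, 0.2013]
tcp_rot: [0.527, 0.85, -0.0, -0.001]
wrist_force: [-0.1, 0.4, -0.7]
gripper_width: -0.0003
```

```bash
python3 look.py 4 side
```

```text
t 8.95 can XYZ [0.0116 0.0015 0.2013] force can [ 0.1   0.39 -0.69] q [ 0.304  0.331 -0.02  -0.    -1.222 -1.414]
[[-0.002  1.    -0.001]
 [ 1.     0.002  0.   ]
 [ 0.    -0.001 -1.   ]]
```

View pics/side_4.png

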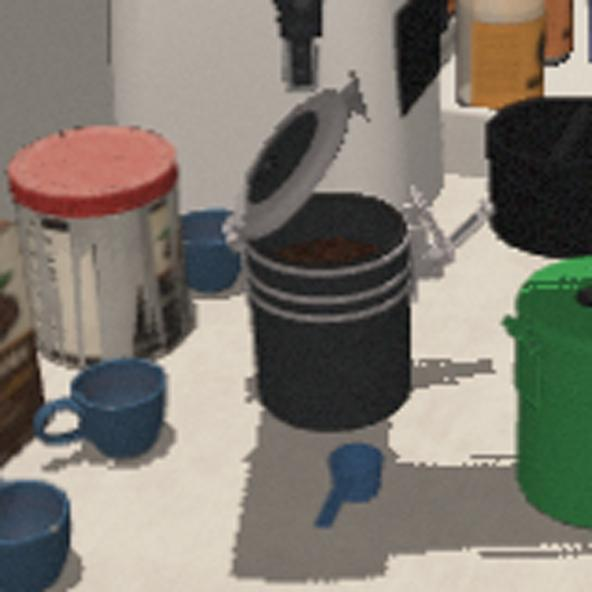

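Call:
jog_arm(plan="0 0 0.5 0 0 0 0; 0 0 0.5 0 0 0 0; 0 0 0.5 0 0 0 0; 0 0 0.5 0 0 0 0; 0 -0.5 0.45 0 0 0 0; 0 -0.5 0.45 0 0 0 0; 0 -0.35 0.4 0 0 0 0; 0 -0.35 0.4 0 0 0 0; 0 -0.3 0.4 0 0 0 0; 0 -0.3 0.4 0 0 0 0; 0 0 0 0 0 0 0")

```text
clock: 10.1
ee_pos: [0.6377, -0.005, 0.1567]
tcp_rot: [0.527, 0.85, -0.0, -0.0]
wrist_force: [-1.3, 0.0, -0.5]
gripper_width: 0.0002
```

```bash
python3 look.py 5 side
```

```text
t 10.1 can XYZ [-0.0118  0.0014  0.1567] force can [-1.12  0.58 -0.48] q [ 0.298  0.326 -0.131 -0.    -1.114 -1.408]
[[-0.002  1.    -0.001]
 [ 1.     0.002  0.   ]
 [ 0.    -0.001 -1.   ]]
```

View pics/side_5.png

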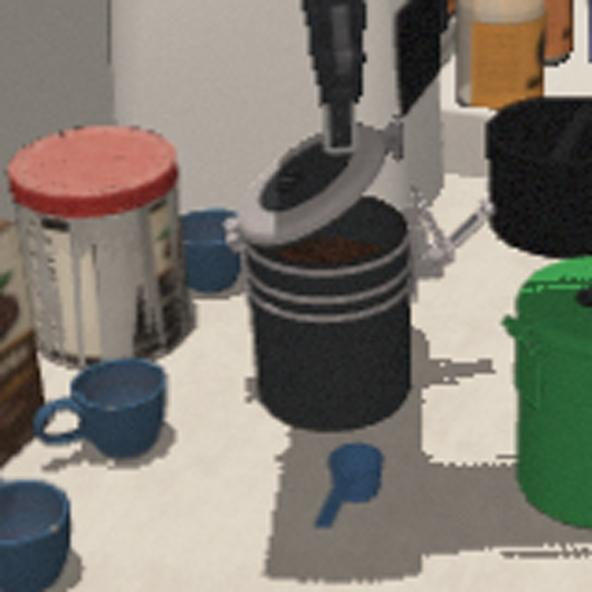

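Call:
jog_arm(plan="0 -0.26 0.45 0 0 0 0; 0 -0.26 0.45 0 0 0 0; 0 -0.22 0.48 0 0 0 0; 0 -0.22 0.48 0 0 0 0; 0 -0.17 0.49 0 0 0 0; 0 -0.17 0.49 0 0 0 0; 0 -0.1 0.4 0 0 0 0; 0 -0.1 0.4 0 0 0 0; 0 0 0 0 0 0 0")

```text
clock: 11.05
ee_pos: [0.6245, -0.0114, 0.1201]
tcp_rot: [0.527, 0.85, -0.0, -0.0]
wrist_force: [-0.1, 0.9, -0.2]
gripper_width: -0.0005
```

```bash
python3 look.py 6 side scene
```

```text
t 11.05 can XYZ [-0.0265  0.0014  0.1201] force can [ 0.33  0.87 -0.19] q [ 0.294  0.335 -0.207 -0.    -1.029 -1.404]
[[-0.002  1.    -0.001]
 [ 1.     0.002  0.   ]
 [ 0.    -0.001 -1.   ]]
```

View pics/side_6.png

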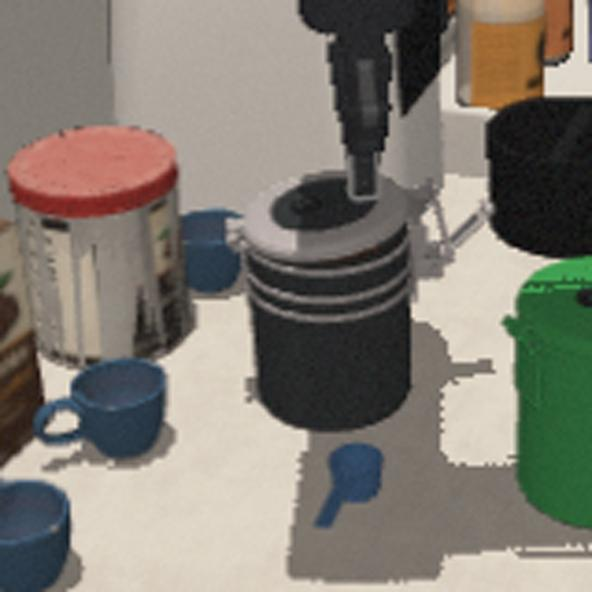

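View pics/scene_6.png

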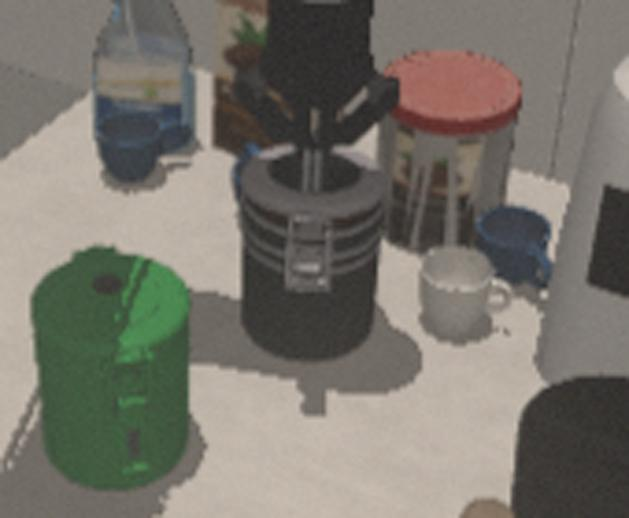

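Call:
jog_arm(plan="0 0 0.2 0 0 0 0; 0 0 0.2 0 0 0 0; 0 0 0.2 0 0 0 0; 0 0 0.1 0 0 0 0; 0 0 0 0 0 0 0")

```text
clock: 11.65
ee_pos: [0.6249, -0.0114, 0.1137]
tcp_rot: [0.527, 0.85, -0.0, -0.0]
wrist_force: [0.1, -0.8, 0.3]
gripper_width: -0.0002
```

Call:
jog_arm(plan="0 0 0.1 0 0 0 0; 0 0 0.05 0 0 0 0; 0 0 0 0 0 0 0")

```text
clock: 11.95
ee_pos: [0.625, -0.0114, 0.1124]
tcp_rot: [0.527, 0.85, 0.0, -0.0]
wrist_force: [-1.0, -0.0, 0.3]
gripper_width: -0.0002
```

Call:
jog_arm(plan="0 0 0.1 0 0 0 0; 0 0 0.05 0 0 0 0; 0 0 0 0 0 0 0")

```text
clock: 12.25
ee_pos: [0.625, -0.0114, 0.1108]
tcp_rot: [0.527, 0.85, -0.0, -0.0]
wrist_force: [0.5, -0.4, -0.6]
gripper_width: 0.0002
```

```bash
python3 look.py 7 side scene
```

```text
t 12.25 can XYZ [-0.026   0.0013  0.1108] force can [ 0.26 -0.6  -0.64] q [ 0.294  0.344 -0.218 -0.    -1.009 -1.404]
[[-0.002  1.    -0.   ]
 [ 1.     0.002  0.   ]
 [ 0.    -0.    -1.   ]]
```

View pics/side_7.png

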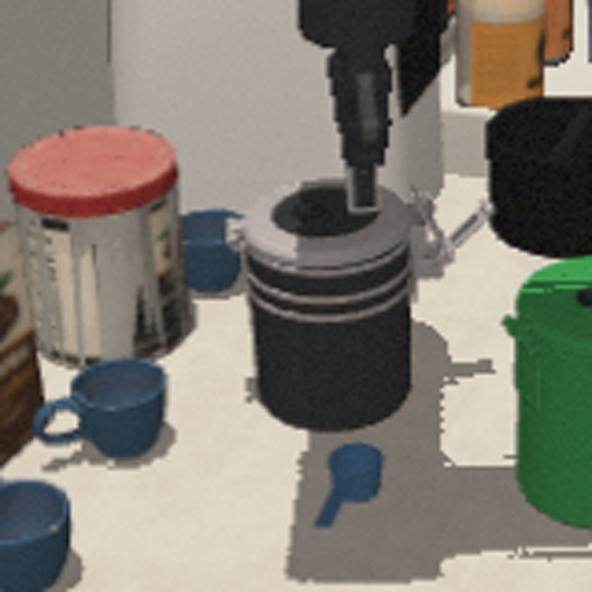

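View pics/scene_7.png

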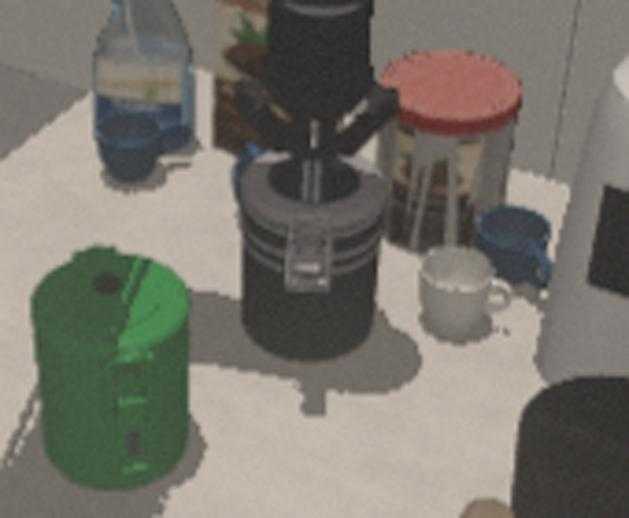

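Call:
jog_arm(plan="0 0 0.1 0 0 0 0; 0 0 0 0 0 0 0; 0 0 0 0 0 0 0")

```text
clock: 12.65
ee_pos: [0.6251, -0.0114, 0.11]
tcp_rot: [0.527, 0.85, 0.0, 0.0]
wrist_force: [-0.2, -0.1, 0.7]
gripper_width: 0.0001
```

Call:
jog_arm(plan="0 0 0.1 0 0 0 0; 0 0 0 0 0 0 0; 0 0 0 0 0 0 0")

```text
clock: 12.95
ee_pos: [0.6251, -0.0114, 0.1096]
tcp_rot: [0.527, 0.85, 0.0, 0.0]
wrist_force: [-1.6, 0.8, 5.6]
gripper_width: -0.0001
```

Call:
jog_arm(plan="0 0 0.1 0 0 0 0; 0 0 0 0 0 0 0; 0 0 0 0 0 0 0")

```text
clock: 13.25
ee_pos: [0.6251, -0.0115, 0.1093]
tcp_rot: [0.527, 0.85, 0.0, 0.0]
wrist_force: [-3.4, 1.0, 9.9]
gripper_width: -0.0001
```

```bash
python3 look.py 8 wrist; python3 - <<'E'
import pickle,cv2
f=pickle.load(open("F_8.pkl","rb"))["wrist"]
cv2.imwrite("pics/w8.png",cv2.resize(f["color"][0:260,180:380,::-1],None,fx=3,fy=2.3*1,interpolation=cv2.INTER_CUBIC))
E
```

```text
t 13.25 can XYZ [-0.026   0.0011  0.1093] force can [-2.61  2.39  9.89] q [ 2.940e-01  3.450e-01 -2.210e-01  1.000e-03 -1.004e+00 -1.404e+00]
[[-0.003  1.     0.001]
 [ 1.     0.003 -0.001]
 [-0.001  0.001 -1.   ]]
```

View pics/w8.png

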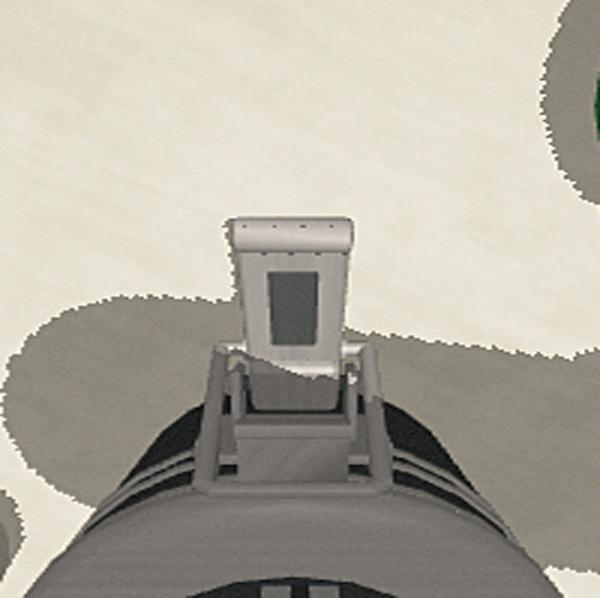

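Call:
jog_arm(plan="0 0 -0.5 0 0 0 0; 0 0 -1 0 0 0 0; 0 0 -1 0 0 0 0; 0 0 -1 0 0 0 0; 0 -1 -0.7 0 0 0 0; 0 -1.5 0 0 0 0 0; 0 -1.5 0 0 0 0 0; 0 -1.3 0 -3 0 0 0; 0 0 0 -6 0 0 0; 0 0 0 -7 0 0 0; 0 0 0 -7 0 0 0; 0 0 0 -7 0 0 0; 0 0 0 -5 0 0 0; 0 0 0 0 0 0 0; 0 0 0 0 0 0 0")

```text
clock: 14.8
ee_pos: [0.5765, -0.0362, 0.1501]
tcp_rot: [0.503, 0.81, 0.255, 0.159]
wrist_force: [0.2, -0.4, -0.2]
gripper_width: -0.0002
```

```bash
python3 look.py 9 side scene; python3 - <<'E'
import pickle
from cell import manip
f=manip.grab_frame("wrist")
import cv2
cv2.imwrite("pics/w9.png",f["color"][:,:,::-1])
E
```

```text
t 14.8 can XYZ [-0.0805  0.0005  0.1501] force can [ 0.   -0.46 -0.24] q [ 0.09   0.006 -0.548 -0.461 -0.482 -0.849]
[[-0.     0.819  0.573]
 [ 1.     0.001  0.   ]
 [-0.     0.573 -0.819]]
```

View pics/side_9.png

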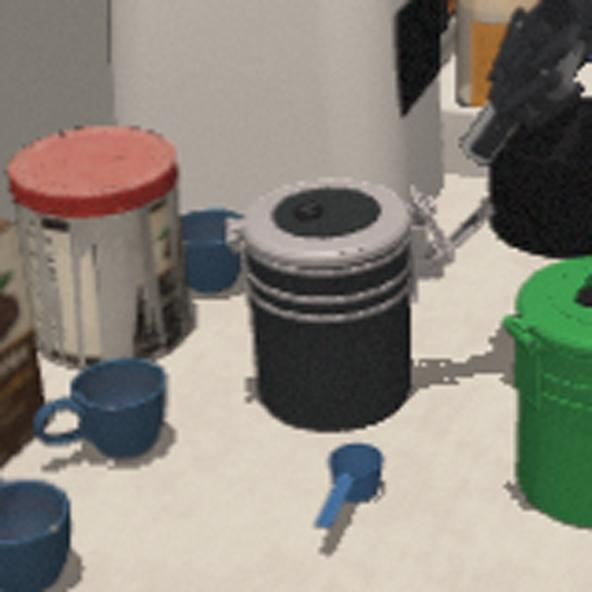

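View pics/scene_9.png

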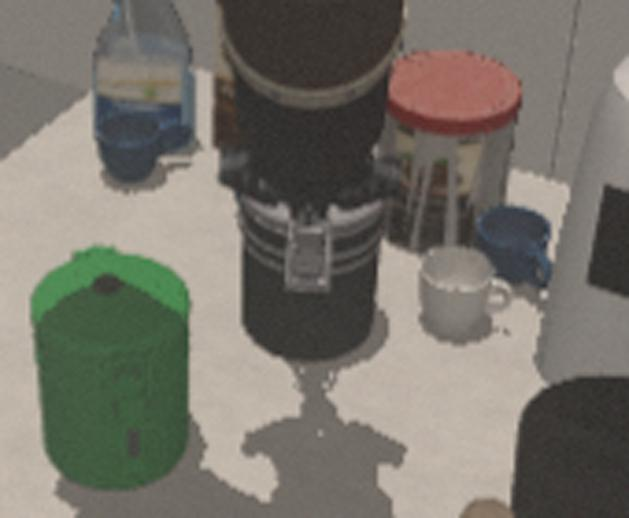

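View pics/w9.png

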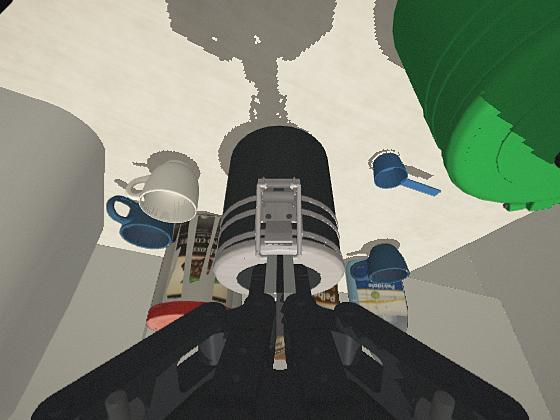

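```bash
python3 - <<'E'
import pickle
from h import *
F=pickle.load(open("F_9.pkl","rb"))["side"]
C=np.array([.6489,-.001]);yaw=.458;c,s=np.cos(yaw),np.sin(yaw)
W=lambda X,z,Y=0:[C[0]+c*X-s*Y,C[1]+s*X+c*Y,z]
for nm,P in (("tip",W(-.1006,.1788)),("corner+",W(-.0916,.1851)),("corner-",W(-.1096,.1725)),("lev2.18",W(-.1141,.1348)),("piv",W(-.0735,.1)),("catch",W(-.07,.134))):
    print(nm,((proj(F,P)[0]-140+.5)*3.7).round(0))
a=F["color"][150:230,220:320,::-1]; cv2.imwrite("pics/s9.png",cv2.resize(a,None,fx=7,fy=7,interpolation=cv2.INTER_CUBIC))
# plan
t=np.radians(35); zt=np.array([np.sin(t),-np.cos(t)]);yt=np.array([np.cos(t),np.sin(t)])
prev=np.array([-.0805,.1501])
for a,r,e in [(2.28,.045,.006),(2.28,.045,0),(2.1,.045,0),(1.9,.045,0),(1.7,.045,0),(1.5,.045,0),(1.3,.045,0),(1.15,.047,0),(1.0,.05,0),(.85,.054,0),(.7,.056,0),(.55,.057,0),(.42,.057,0),(.3,.057,0),(.2,.057,0),(.1,.057,0)]:
    d=np.array([-np.sin(a),-np.cos(a)]);n=np.array([-np.cos(a),np.sin(a)])
    h=.0025+.011*abs(np.cos(a+t))+e
    tcp=np.array([-.0735,.1])+r*d+h*n+.035*zt
    dl=tcp-prev; prev=tcp
    print(a,"tip",(tcp-.035*zt).round(4),"tcp",tcp.round(4),"ty %.2f tz %.2f cm"%(dl@yt*100,dl@zt*100))
E
```

```text
tip [471. 155.]
corner+ [458. 148.]
corner- [484. 163.]
lev2.18 [490. 212.]
piv [433. 260.]
catch [427. 217.]
2.28 tip [-0.0952  0.1438] tcp [-0.0751  0.1152] ty -1.56 tz 3.17 cm
2.28 tip [-0.0991  0.1393] tcp [-0.079   0.1106] ty -0.58 tz 0.15 cm
2.1 tip [-0.106   0.1335] tcp [-0.086   0.1048] ty -0.90 tz 0.08 cm
1.9 tip [-0.1124  0.1253] tcp [-0.0923  0.0966] ty -0.99 tz 0.31 cm
1.7 tip [-0.1168  0.1156] tcp [-0.0968  0.087 ] ty -0.92 tz 0.54 cm
1.5 tip [-0.119  0.105] tcp [-0.0989  0.0763] ty -0.79 tz 0.75 cm
1.3 tip [-0.1185  0.0939] tcp [-0.0984  0.0652] ty -0.60 tz 0.93 cm
1.15 tip [-0.1183  0.085 ] tcp [-0.0982  0.0563] ty -0.49 tz 0.75 cm
1.0 tip [-0.1172  0.0755] tcp [-0.0971  0.0468] ty -0.46 tz 0.84 cm
0.85 tip [-0.1165  0.0671] tcp [-0.0964  0.0385] ty -0.42 tz 0.72 cm
0.7 tip [-0.1137  0.0606] tcp [-0.0936  0.0319] ty -0.14 tz 0.70 cm
0.55 tip [-0.1092  0.055 ] tcp [-0.0891  0.0263] ty 0.05 tz 0.72 cm
0.42 tip [-0.1042  0.0513] tcp [-0.0841  0.0226] ty 0.19 tz 0.59 cm
0.3 tip [-0.0992  0.0483] tcp [-0.0791  0.0196] ty 0.24 tz 0.53 cm
0.2 tip [-0.0947  0.0461] tcp [-0.0746  0.0175] ty 0.24 tz 0.43 cm
0.1 tip [-0.09    0.0444] tcp [-0.0699  0.0157] ty 0.29 tz 0.42 cm
```

View pics/s9.png

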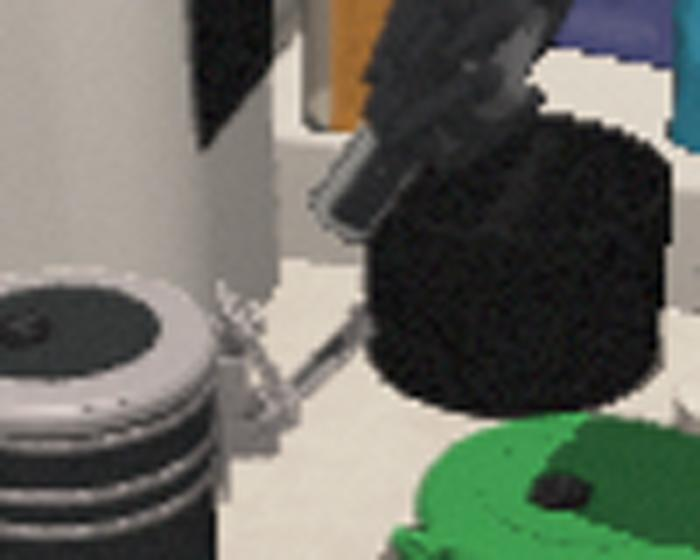

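Call:
jog_arm(plan="0 -0.4 0.8 0 0 0 0; 0 -0.4 0.8 0 0 0 0; 0 -0.4 0.8 0 0 0 0; 0 -0.4 0.8 0 0 0 0; 0 -0.6 0.1 0 0 0 0; 0 -0.45 0.05 0 0 0 0; 0 -0.45 0.05 0 0 0 0; 0 -0.5 0.15 0 0 0 0; 0 -0.5 0.15 0 0 0 0; 0 -0.45 0.27 0 0 0 0; 0 -0.45 0.27 0 0 0 0; 0 0 0 0 0 0 0")

```text
clock: 16.15
ee_pos: [0.562, -0.0425, 0.0856]
tcp_rot: [0.503, 0.81, 0.255, 0.158]
wrist_force: [-1.2, 0.1, 0.0]
gripper_width: -0.0
```

```bash
python3 look.py 10 side scene
```

```text
t 16.15 can XYZ [-0.0963  0.0012  0.0856] force can [-1.07  0.6   0.02] q [ 0.018  0.097 -0.571 -0.649 -0.418 -0.595]
[[-0.002  0.82   0.573]
 [ 1.     0.001  0.002]
 [ 0.001  0.573 -0.82 ]]
```

View pics/side_10.png

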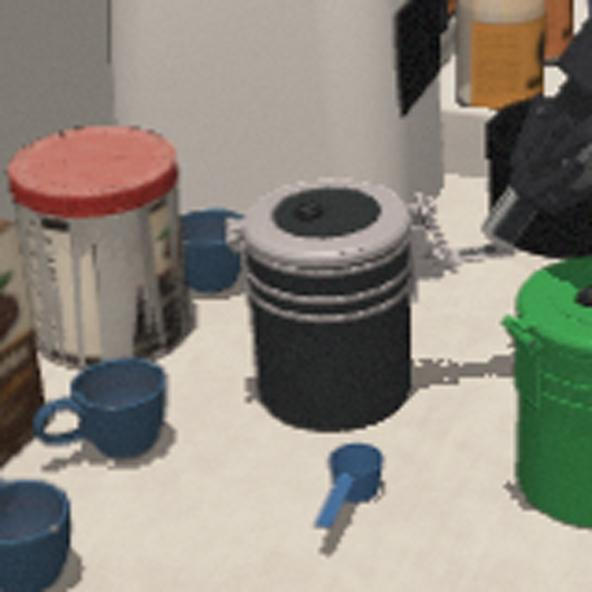

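Call:
jog_arm(plan="0 -0.4 0.38 0 0 0 0; 0 -0.4 0.38 0 0 0 0; 0 -0.3 0.46 0 0 0 0; 0 -0.3 0.46 0 0 0 0; 0 -0.25 0.38 0 0 0 0; 0 -0.25 0.38 0 0 0 0; 0 -0.23 0.42 0 0 0 0; 0 -0.23 0.42 0 0 0 0; 0 0 0 0 0 0 0")

```text
clock: 17.15
ee_pos: [0.5618, -0.0426, 0.0452]
tcp_rot: [0.503, 0.81, 0.255, 0.158]
wrist_force: [0.3, -0.0, 0.1]
gripper_width: 0.0001
```

```bash
python3 look.py 11 side scene wrist
```

```text
t 17.15 can XYZ [-0.0965  0.0012  0.0452] force can [ 0.23 -0.14  0.12] q [-0.032  0.176 -0.56  -0.789 -0.392 -0.407]
[[-0.002  0.82   0.573]
 [ 1.     0.001  0.002]
 [ 0.001  0.573 -0.82 ]]
```

View pics/side_11.png

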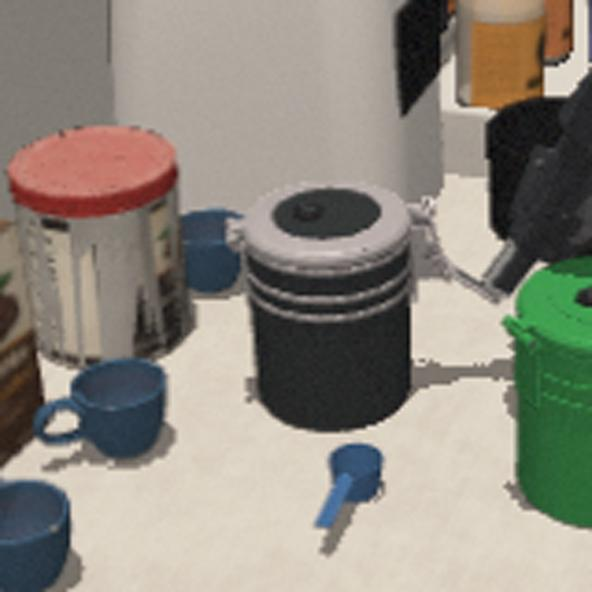

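View pics/wrist_11.png

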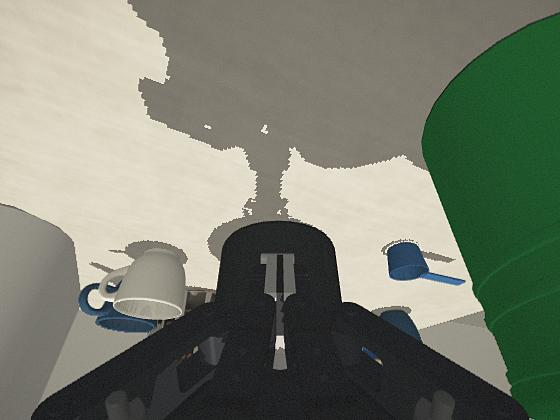

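Call:
jog_arm(plan="0 -0.21 0.36 0 0 0 0; 0 -0.21 0.36 0 0 0 0; 0 -0.07 0.35 0 0 0 0; 0 -0.07 0.35 0 0 0 0; 0 0 0.36 0 0 0 0; 0 0.05 0.36 0 0 0 0; 0 0 0 0 0 0 0")

```text
clock: 18.0
ee_pos: [0.5693, -0.0388, 0.0249]
tcp_rot: [0.503, 0.811, 0.255, 0.158]
wrist_force: [0.9, 0.0, -1.0]
gripper_width: -0.0001
```

```bash
python3 look.py 12 side scene
```

```text
t 18.0 can XYZ [-0.0881  0.0013  0.0249] force can [ 0.79 -0.36 -0.99] q [-0.047  0.225 -0.544 -0.857 -0.378 -0.323]
[[-0.002  0.82   0.573]
 [ 1.     0.002  0.002]
 [ 0.001  0.573 -0.82 ]]
```

View pics/side_12.png

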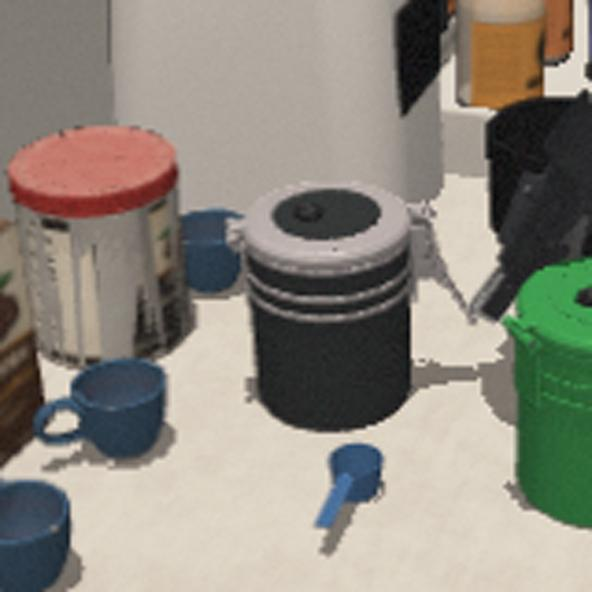

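Call:
jog_arm(plan="0 0.13 0.28 0 0 0 0; 0 0.13 0.28 0 0 0 0; 0 0.15 0.26 0 0 0 0; 0 0.15 0.26 0 0 0 0; 0 0.15 0.23 0 0 0 0; 0 0.15 0.22 0 0 0 0; 0 0 0 0 0 0 0")

```text
clock: 18.8
ee_pos: [0.5839, -0.0317, 0.0179]
tcp_rot: [0.503, 0.811, 0.256, 0.158]
wrist_force: [-0.5, -0.2, 0.1]
gripper_width: -0.0002
```

```bash
python3 look.py 13 side scene
```

```text
t 18.8 can XYZ [-0.0719  0.0012  0.0179] force can [-0.52 -0.02  0.06] q [-0.031  0.254 -0.524 -0.869 -0.363 -0.322]
[[-0.003  0.819  0.573]
 [ 1.     0.002  0.002]
 [ 0.     0.573 -0.819]]
```

View pics/side_13.png

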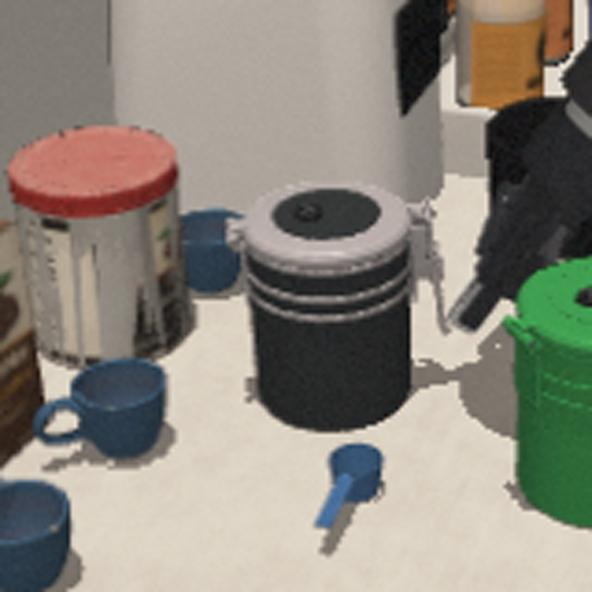

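Call:
jog_arm(plan="0 0.16 0.13 0 0 0 0; 0 0.16 0.13 0 0 0 0; 0 0.16 0.13 0 0 0 0; 0 0 0 0 0 0 0; 0 0 0 0 0 0 0")

```text
clock: 19.4
ee_pos: [0.5875, -0.03, 0.0174]
tcp_rot: [0.503, 0.811, 0.255, 0.158]
wrist_force: [-11.9, -5.8, 11.2]
gripper_width: -0.0
```

```bash
python3 look.py 14 side
```

```text
t 19.4 can XYZ [-0.0679  0.0011  0.0174] force can [-13.22   0.08  11.21] q [-0.023  0.258 -0.52  -0.862 -0.358 -0.335]
[[-0.003  0.82   0.572]
 [ 1.     0.002  0.001]
 [-0.     0.572 -0.82 ]]
```

View pics/side_14.png

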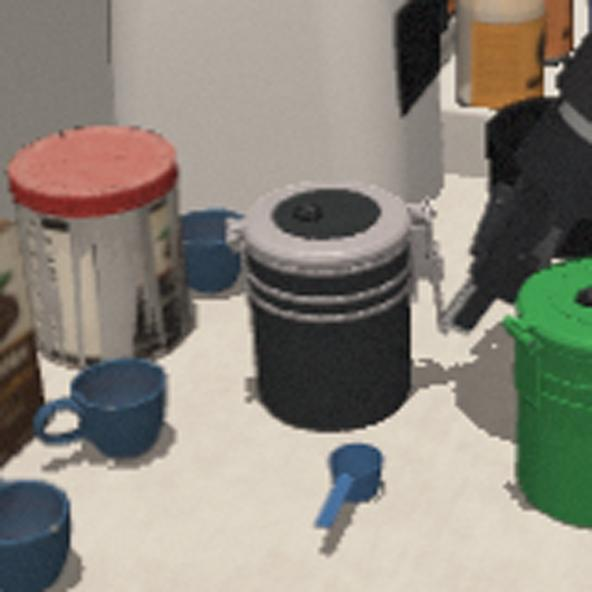

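Call:
jog_arm(plan="0 -0.3 -0.3 0 0 0 0; 0 -0.5 -0.8 0 0 0 0; 0 -0.5 -1.5 0 0 0 0; 0 -0.5 -2 0 0 0 0; 0 -0.5 -2 0 0 0 0; 0 -0.5 -2 0 0 0 0; 0 0 -2 0 0 0 0; 0 0 -2 0 0 0 0; 0 0 -2 0 0 0 0; 0 0 -2 0 0 0 0; 0 0 0 0 0 0 0; 0 0 0 0 0 0 0")

```text
clock: 20.65
ee_pos: [0.4833, -0.0817, 0.1381]
tcp_rot: [0.503, 0.81, 0.256, 0.159]
wrist_force: [0.8, 0.4, -0.1]
gripper_width: -0.0001
```

```bash
python3 look.py 15 side scene wrist; python3 - <<'E'
import pickle
from h import *
import fit
F=pickle.load(open("F_15.pkl","rb"));O=pickle.load(open("F0.pkl","rb"))
a=F["side"]["color"][150:260,190:320,::-1]; cv2.imwrite("pics/s15.png",cv2.resize(a,None,fx=5,fy=5,interpolation=cv2.INTER_CUBIC))
p=[.6489,-.001,.458,0,0]
for k in ("tip","piv","catch"):
    P=fit.pts(p)[k]; print(k,(proj(F["side"],P)[0]-[190,150]+.5)*5)
for lev in (.1,.2,.3,.4): print(lev,(proj(F["side"],fit.pts([.6489,-.001,.458,0,lev])["tip"])[0]-[190,150]+.5)*5)
E
```

```text
t 20.65 can XYZ [-0.1842  0.0009  0.1381] force can [ 0.87  0.04 -0.11] q [-0.09  -0.094 -0.627 -0.582 -0.577 -0.602]
[[-0.002  0.818  0.575]
 [ 1.     0.002  0.001]
 [-0.001  0.575 -0.818]]
tip [346.04028618 389.18274996]
piv [334.82270024 301.83402726]
catch [327.22291701 243.87346264]
0.1 [355.91352699 387.01781269]
0.2 [365.57532912 384.02305722]
0.3 [374.93604339 380.22676337]
0.4 [383.90864216 375.66408678]
```

View pics/s15.png

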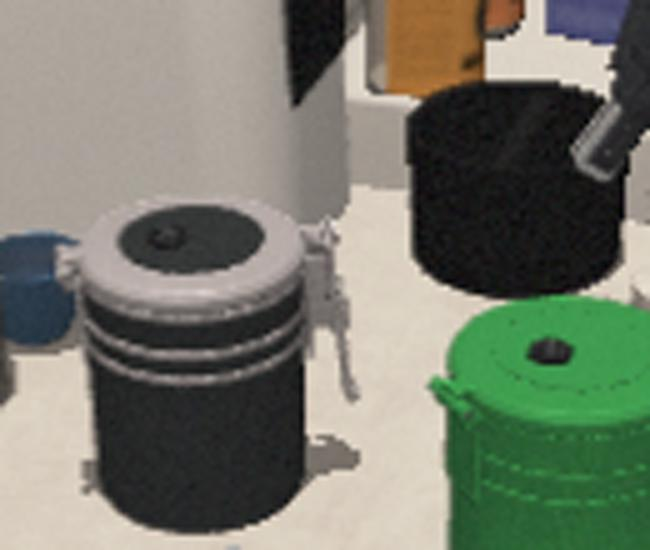

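View pics/scene_15.png

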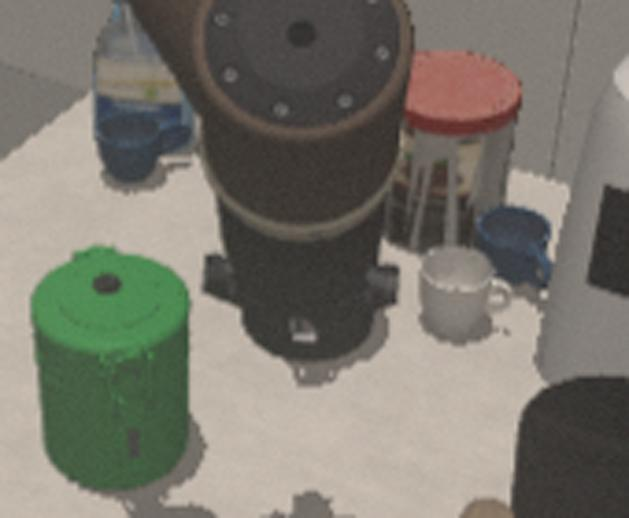

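View pics/wrist_15.png

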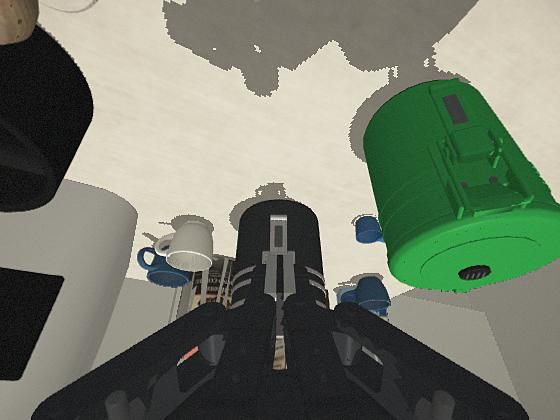

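```bash
python3 - <<'E'
import pickle
from h import *
F=pickle.load(open("F_15.pkl","rb"));O=pickle.load(open("F0.pkl","rb")); A=pickle.load(open("F1.pkl","rb"))
def sh(n,R,x0,y0,x1,y1):
    g=lambda f:cv2.cvtColor(f[n]["color"],cv2.COLOR_RGB2GRAY)
    t=g(R)[y0:y1,x0:x1]; m=cv2.matchTemplate(g(F)[y0-8:y1+8,x0-8:x1+8],t,cv2.TM_CCOEFF_NORMED); _,v,_,l=cv2.minMaxLoc(m); print(n,(x0,y0),l[0]-8,l[1]-8,round(v,3))
sh("side",O,205,215,255,258); sh("side",O,220,258,248,286); sh("scene",A,342,206,366,232); sh("scene",A,345,272,374,312); sh("scene",A,168,238,198,262); sh("side",A,305,315,348,350)
a=F["side"]["color"][180:240,230:275,::-1]; cv2.imwrite("pics/e.png",cv2.resize(a,None,fx=10,fy=10,interpolation=cv2.INTER_CUBIC))
E
```

```text
side (205, 215) 0 0 0.997
side (220, 258) 0 0 0.999
scene (342, 206) 0 0 0.997
scene (345, 272) 0 0 0.999
scene (168, 238) 0 0 0.997
side (305, 315) 0 0 0.999
```

View pics/e.png

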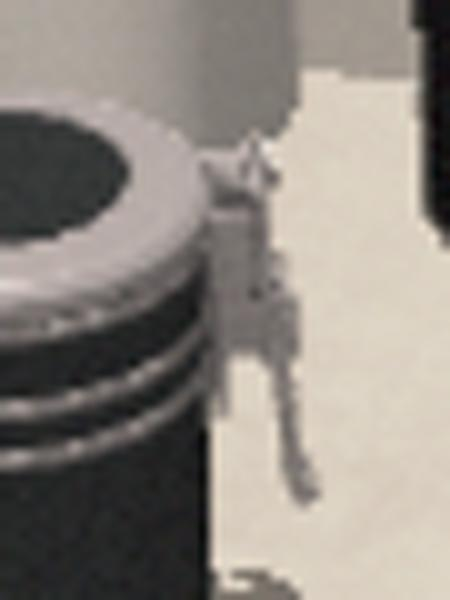

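```bash
python3 -c "
from cell import manip
print(manip.sign_off())"
```

```text
the job is handed in; nothing more can be done
None
```

The canister is shut and clamped, and I handed the job in at about 20.7 s of the 45 s. `sign_off` gave no verdict.

**What I did:** With the gripper closed, I pushed the lid down along its arc until it pressed on the seal at about 10 N. The wrist picture then showed the loop's bar behind the catch's lip. I then tilted the tool 35° and pushed the lever down and in. It snapped home and met the fingertips with about 13 N sideways, after which I backed the arm clear.

**Last checks:**
- **Lever:** in the side picture its end is within about 2 px of the position computed for locked, and it stayed there after release.
- **Lid and loop:** the lid looks flat, with the loop over the catch. I judged this from the pictures and did not measure the lid angle.
- **Canister and bystanders:** the canister, scoop, cup, tamper and timer showed 0 px shift from the early pictures.
- **Arm:** it stands clear, with no contact force.

**What disagreed:**
- **Fingertips:** with the gripper shut, they ended about 35 mm short of the reported TCP. The side, scene and wrist views showed it, and so did where they first touched the lid. I allowed for this in every push.
- **Lever push force:** the final 13 N was above the low end of the canister's sliding range (6 to 16 N), though it did not move.

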